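Shut and clip the laundry-tablet tub

ROBOT

A 6-joint arm with a two-finger parallel gripper is mounted at the origin on the work surface. World frame = base frame: x ahead of the robot, y to its left, z up, the work surface at z = 0. Lengths are in m, angles in rad, forces in N, time in s.
With the tool pointing down it reaches from about 0.35 to 0.975 m from the base axis. Payload 4.9 kg.
Tool frame: the origin (TCP) lies between the finger pads; the fingertips stand 14 mm ahead of it and the grasp point (between the pads) lies 5 mm behind it (manip.finger_overhang is the distance from the TCP to the fingertips, in m); z points along the fingers, y is the line along which they close (so a half turn about z gives the same grasp; the last joint's range is limited). The gripper opens to 85 mm and grips with 20 to 120 N. Pads are 22 mm wide; open, the fingers measure 114 mm over their backs; the gripper's body (76 mm by 85 mm) begins 54 mm behind the grasp point. The pads swing forward as they close: fully open they stand 13 mm farther back than shut.
Start: joints at [1.213, 0.053, 1.613, -0, 1.476, -0.119], TCP at [0.148, 0.607, 0.245] pointing down, gripper open.
Joint ranges: [-3.01, 3.01], [-1.01, 2.22], [0.06, 2.58], [-1.02, 4.17], [0.09, 2.62], [-3.14, 3.14]. Speed limits (rad/s): [2.57, 2.57, 3.14, 3.14, 3.14, 3.14].

INTERFACE

Orientations are given as a unit quaternion [w, x, y, z].
In Python, from plant import manip, grab_frame gives the robot as it stands.
- The arm moves only by the tool servo_tool, never from a script. Its argument "deltas" is a list that holds one entry, the list of rows, each a list of 5 numbers: the opening in per cent of the stroke, from 0 (shut) to 100 (fully open), then the shift along the world's x, y, z in m, then the turn about the world's z in degrees. A call has exactly 8 rows; each row shifts and turns the commanded pose from where the row before left it; what a row does not reach is not made up. A row lasts 1/10 s, in which the tool goes at most 50 mm and 8.59 degrees, less where a joint would pass 70% of its speed; a pose out of reach is approached as far as the arm can. A call is refused whole if a number of a shift passes 0.05 or a number of a turn 8.59, either way. A call with a gripper value outside its range is refused whole. The fingers move at their own pace and stop on an object; the grip force is fixed at half the most. Time passes only in rows, so rows that do not move let the fingers close, or fill a call up. It gives the time, the measured TCP pose, the force, the opening and the grip force at its end, in the units of the state.
- manip.state(): the state, without advancing time (a new reading comes with each control period).
- grab_frame(name): name is "scene" or "side" or "wrist"; returns a dict with "pixels" (480x640x3 uint8, red, green, blue), "z_map" (480x640 float32, m along the optical axis (not along the pixel's ray), 0 where there is no reading), "fx", "fy", "cx", "cy" (pixels), "rvec" (rotation vector, rad) and "tvec" (3), from world to camera coordinates, as OpenCV has them; the wrist camera has in their place "T_tool_cam" (4x4, takes a point from camera to tool coordinates, whose origin is the TCP and whose axes are the flange's). Camera axes: x right, y down, z forward; pixel columns grow to the right and rows downward; lengths in m; the calibration is good to about 2 mm. A picture is of the moment at which its call begins: read the wrist's pose just before it.
- manip.job_done(): hands the job in; it is judged then, once.
The state is a dict: "time": time; "joint_pos": joint angles; "joint_vel": joint speeds; "joint_efforts": joint torques, N m; "tool_pos": TCP position; "tool_rot": TCP orientation; "contact_force": force on the tool from outside, world axes, zero at the start; "ft_torque": the same for the moment, N m; "gripper_width": opening from 0.0 (shut) to 1.0 (fully open); "grasp_force": force on a finger pad.
Only numpy, scipy, OpenCV 4.12 (cv2) and the standard library are available. Lean on these libraries where they do the work, as an engineer would, in place of code of your own. Each camera call takes 0.05 s, during which the arm holds its last target. There are 200 camera calls.

TASK

The tub of laundry tablets has been left open: push its lid over with the fingertips and press it fully shut, with the clip on its front edge still standing out. Then push that clip down and in until it lies flat against the tub's front. Only push: do not lift or tip the tub or shove it along the counter, leave the things around it where they are, and finish with the hand clear.

Things in the scene. Friction and masses are not known exactly. Their poses are not given: they have to be found in the camera images.
- tub: Loose white plastic tub of laundry tablets, about 0.8 kg. Box 130 mm along its x, 190 mm along its y, rim 104 mm high (flange 140 x 202 mm). Origin: centre of its underside; z up. Its front, where the clip closes, faces its own -x; the lid is hinged along the top of its back (+x). A sideways push of more than about 4 N can slide it.
- hinge (a point): Middle of the lid's hinge line at the tub's back: 74 mm from the tub's centre towards its +x, 104 mm above the counter. The hinge line runs along the tub's y.
- tub_lid (a joint): Angle of the lid's hinge (rad): 0 fully shut, 1.57 upright, up to 1.95 leaning back. Blue plastic plate 4 mm thick with a 10 mm skirt, 148 mm from hinge to front edge, 212 mm wide; shut, its upper face is 109 mm above the counter. The hinge is stiff: the lid stays where it is left and has to be pushed all the way down; about 1 N near its edge moves it.
- lid_edge (a point): Middle of the lid's free (front) edge, on its outer face (the upper face when shut), 148 mm from the hinge line. It moves with the lid.
- clip_hinge (a point): Middle of the clip's hinge line on the lid's front edge, parallel to the lid's hinge and 152 mm from it. It moves with the lid; with the lid shut it is 103 mm above the counter and 78 mm in front of the tub's centre (towards the tub's -x).
- tub_clip (a joint): Angle of the clip's hinge (rad): 0 it sticks straight out from the lid's front edge in the lid's plane; 1.57 folded square to the lid, i.e. flat against the tub's front once the lid is shut. Blue flap 62 mm wide, 38 mm long, 4 mm thick (free end 7 mm), in the middle of the lid's front edge. It stays where it is left; 0.5 to 1 N at its free end moves it.
- clip_edge (a point): Middle of the clip's free end, 38 mm from the clip's hinge line. It moves with the clip.
- dosing_cup: Bystander: loose clear plastic dosing cup, 64 mm across and 60 mm high, standing beside the tub on the tub's -y side. Origin: centre of its underside.
- softener: Bystander: loose small grey bottle, 56 mm across and 130 mm high, standing beside the tub on the tub's +y side. Origin: centre of its underside.
- scrub_brush: Bystander: loose wooden scrubbing brush, 130 mm long along its x, 50 mm wide, 38 mm high, lying bristles down on the counter behind the tub (its +x side), roughly along the tub's back. Origin: centre of its underside.

How it is judged:
On the way, in this order (a step that is already met when the one before it is completed fails the run):
1. the lid is pressed fully shut (value of joint tub_lid below 0.05 rad), for 0.2 s.
2. the clip is folded flat against the tub's front (value of joint tub_clip above 1.43 rad), for 0.2 s.
At the end, for the whole second after the job is handed in: The lid is shut to within 0.05 rad (about 7 mm at its edge), the clip is folded to at least 1.43 rad (its free end within about 5 mm of flat), and the tub stands level and at rest within 40 mm of where it stood (value of joint tub_lid below 0.05 rad and value of joint tub_clip above 1.43 rad and angle between tub's own z axis and vertical below 0.05 rad and height (world z) of tub below 0.006 m and distance of tub from where it was at the start of the episode below 0.04 m and linear speed of tub below 0.02 m/s); the robot touches nothing.
It fails at once if the tub is lifted off the counter (height (world z) of tub above 0.012 m).
It fails at once if the tub is tipped by more than 0.2 rad (angle between tub's own z axis and vertical above 0.2 rad).
It fails at once if the tub is shoved more than 40 mm (distance of tub from where it was at the start of the episode above 0.04 m).
It fails at once if a thing beside the tub is moved more than 30 mm (distance of any of dosing_cup, softener, scrub_brush from where it was at the start of the episode above 0.03 m).
It also fails if it takes over 48 s, if anything falls off the work surface, if the arm or the gripper's body presses on something with over 40 N, if the wrist force passes 120 N, or if a joint passes its speed limit or range.

## Working session

There is one attempt and no reset: what is moved stays moved. The work goes in short steps, Python scripts to look and compute and a tool call to move; the robot and the scene stay as the last step left them, time stands still between calls to the robot, and variables do not carry over. Pictures are saved under pics/ and viewed, at most 10 in all, crops included, and the job is handed in when it is done.

Besides the shell and the picture viewer there is one more tool, called after ">>>" in YAML: its name, and indented under it one key for each argument. servo_tool: Moves the arm, as the interface text tells. Its arguments: {"type":"object","properties":{"deltas":{"type":"array"}},"required":["deltas"]}

```bash
mkdir -p pics; cat > h.py <<'E'
import numpy as np, cv2
from plant import manip, grab_frame
def cloud(f):
    z=f["z_map"]; v,u=np.mgrid[:480,:640]
    P=np.stack([(u-f["cx"])/f["fx"]*z,(v-f["cy"])/f["fy"]*z,z],-1)
    R=cv2.Rodrigues(np.array(f["rvec"],float))[0]; t=np.array(f["tvec"]).ravel()
    return (P-t)@R
def save(n,f): cv2.imwrite("pics/"+n,f["pixels"][:,:,::-1])
E
python3 - <<'E'
from h import *
a=grab_frame("scene");b=grab_frame("side")
cv2.imwrite("pics/a.png",cv2.resize(np.vstack([a["pixels"],b["pixels"]]),(400,600))[:,:,::-1])
save("s.png",a);save("d.png",b)
for n,f in(("scene",a),("side",b)):
    W=cloud(f);h=cv2.cvtColor(f["pixels"],cv2.COLOR_RGB2HSV)
    R=cv2.Rodrigues(np.array(f["rvec"],float))[0];print(n,"cam",-R.T@np.array(f["tvec"]).ravel())
    m=(h[...,0]>95)&(h[...,0]<130)&(h[...,1]>100)&(f["z_map"]>0)
    k,l,s,c=cv2.connectedComponentsWithStats(m.astype(np.uint8))
    for i in range(1,k):
        if s[i,4]>150: print(s[i],W[l==i].min(0).round(3),W[l==i].max(0).round(3))
E
```

```text
scene cam [1.07709774 0.47705053 0.78830208]
[ 182   62  115  126 8902] [ 0.14  -0.488 -0.005] [ 0.651 -0.114  0.293]
side cam [ 0.07995484 -0.08194337  0.69554957]
[   0    0   30   81 1303] [ 1.992  2.346 -0.657] [ 2.264  2.4   -0.302]
[    0   115   119   162 10411] [ 0.476  0.674 -0.298] [0.9   1.177 0.021]
[ 416  185   60  170 1827] [ 0.438 -0.173  0.003] [ 0.91  -0.119  0.295]
```

View pics/s.png

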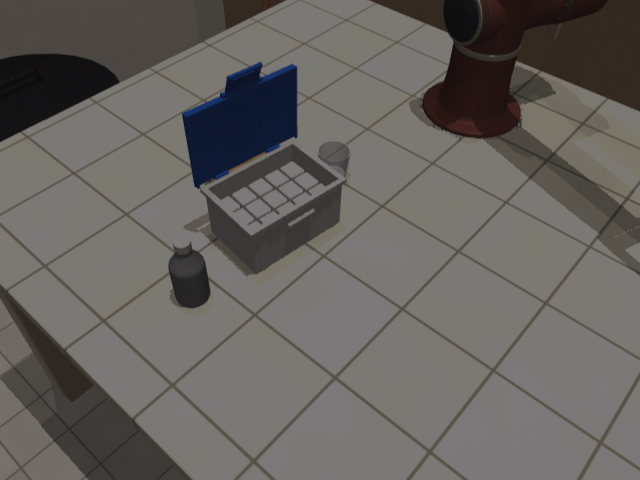

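View pics/d.png

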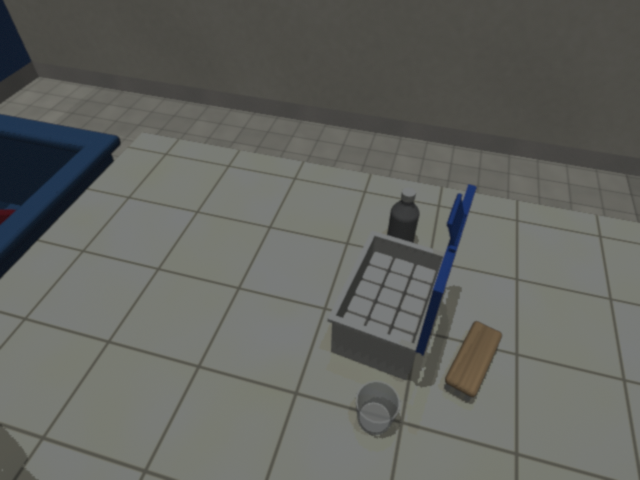

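The scene view shows the tub at about (275,205), its lid upright at (245,125) with the clip above it at (243,78). The bottle is at (188,275) and the cup at (335,155). In the side view the brush is at (475,360). The tub's front faces roughly +y, so next I'll measure the lid plane and the rim.

```bash
python3 - <<'E'
from h import *
a=grab_frame("scene");b=grab_frame("side")
WA=cloud(a);WB=cloud(b)
def fit(W,m):
    P=W[m]
    for _ in range(6):
        c=np.median(P,0);c=P.mean(0);n=np.linalg.svd(P-c,full_matrices=False)[2][2]
        d=abs((P-c)@n);P=P[d<max(.004,2*np.median(d))]
    return c,n,P
h=cv2.cvtColor(a["pixels"],cv2.COLOR_RGB2HSV)
m=(h[...,0]>95)&(h[...,0]<130)&(h[...,1]>100)&(a["z_map"]>0)
m=cv2.erode(m.astype(np.uint8),np.ones((3,3)))>0
lid=m.copy();v,u=np.mgrid[:480,:640]
lid[:100]=0
c,n,P=fit(WA,lid);print("lid",c.round(4),n.round(4),len(P))
cl=m.copy();cl[86:]=0;cl[:,:228]=0; cl[:, 262:]=0
print("clip pts");Q=WA[cl];print(Q.min(0).round(3),Q.max(0).round(3)); print(((Q-c)@n).min().round(3),((Q-c)@n).max().round(3))
# dist to lid plane by height
for z in np.arange(.23,.31,.01):
    s=Q[abs(Q[:,2]-z)<.005]
    if len(s):print(z.round(2),len(s),s.mean(0).round(4),((s-c)@n).mean().round(4))
# rim: points near z=.104
for n_,W,f in(("A",WA,a),("B",WB,b)):
    hs=cv2.cvtColor(f["pixels"],cv2.COLOR_RGB2HSV)
    r=(abs(W[...,2]-.104)<.004)&(f["z_map"]>0)&(W[...,0]>.3)&(W[...,0]<.9)&(abs(W[...,1])<.3)&(hs[...,1]<70)
    k,l,s,_=cv2.connectedComponentsWithStats(r.astype(np.uint8))
    i=1+s[1:,4].argmax();print(n_,s[i]);R=W[l==i][:,:2].astype(np.float32);print(cv2.minAreaRect(R),cv2.boxPoints(cv2.minAreaRect(R)))
# things: heights
for nm,W,(u0,u1,v0,v1),z0 in(("bottle",WA,(165,215,235,310),.02),("cup",WA,(312,355,140,185),.02),("brush",WB,(440,505,318,400),.02),("cupB",WB,(355,402,380,440),.02),("bottleB",WB,(385,425,190,240),.02)):
    q=W[v0:v1,u0:u1].reshape(-1,3);q=q[(q[:,2]>z0)&(q[:,2]<.14)];print(nm,np.percentile(q,[3,97],axis=0).round(3).tolist())
E
```

```text
lid [ 0.5547 -0.1403  0.1707] [ 0.1275  0.9918 -0.0063] 5622
clip pts
[ 0.508 -0.136  0.248] [ 0.577 -0.116  0.292]
0.002 0.022
0.25 46 [ 0.5179 -0.1296  0.2516] 0.0054
0.26 76 [ 0.5298 -0.1307  0.2596] 0.0058
0.27 114 [ 0.5433 -0.1285  0.2705] 0.0097
0.28 99 [ 0.5506 -0.1242  0.2808] 0.0148
0.29 137 [ 0.5494 -0.1224  0.2885] 0.0164
A [ 200  140  147   98 1838]
((0.5529358386993408, -0.06450104713439941), (0.1445559710264206, 0.20548968017101288), 82.68435668945312) [[ 0.4418238  -0.12310761]
 [ 0.64564073 -0.14927372]
 [ 0.66404784 -0.00589448]
 [ 0.46023095  0.02027163]]
B [ 328  231  117  122 1861]
((0.5548617839813232, -0.06571304798126221), (0.13798728585243225, 0.20564469695091248), 82.91234588623047) [[ 0.44431216 -0.12149248]
 [ 0.64838547 -0.14686649]
 [ 0.6654114  -0.00993362]
 [ 0.4613381   0.01544039]]
bottle [[0.737, -0.066, 0.024], [0.781, -0.029, 0.13]]
cup [[0.349, -0.108, 0.024], [0.477, 0.012, 0.104]]
brush [[0.443, -0.247, 0.034], [0.561, -0.182, 0.042]]
cupB [[0.348, -0.111, 0.022], [0.406, -0.055, 0.063]]
bottleB [[0.657, -0.084, 0.034], [0.757, -0.035, 0.132]]
```

```bash
python3 - <<'E'
from h import *
from scipy.spatial.transform import Rotation as R
s=manip.state();q=s["tool_rot"];print(R.from_quat([*q[1:],q[0]]).as_matrix().round(3),s["time"],s["gripper_width"],s["contact_force"],s["tool_pos"],manip.finger_overhang)
E
```

```text
[[-0.972  0.236 -0.   ]
 [ 0.236  0.972 -0.001]
 [ 0.    -0.001 -1.   ]] 0.2 1.0053510841966546 [ 0.18939351 -1.03798941  0.88581974] [0.14767055 0.60689117 0.2444816 ] 0.014
```

>>> servo_tool:
  deltas:
    - [[0,0.03,-0.02,0.03,0],[0,0.04,-0.025,0.02,0],[0,0.04,-0.03,0.02,0],[0,0.04,-0.03,0.02,0],[0,0.04,-0.03,0.02,0],[0,0.035,-0.035,0.01,0],[0,0.03,-0.04,0,0],[0,0.02,-0.045,0,0]]

```text
time: 1.0
tool_pos: [0.4145, 0.3581, 0.3606]
tool_rot: [0.0, 0.119, 0.993, 0.0]
contact_force: [1.1, 1.0, -0.2]
gripper_width: -0.005
grasp_force: 0.0
```

>>> servo_tool:
  deltas:
    - [[0,0.01,-0.046,0,3],[0,0.01,-0.046,0,3.5],[0,0.01,-0.046,0,0],[0,0.01,-0.046,0,0],[0,0.01,-0.046,0,0],[0,0.01,-0.046,0,0],[0,0.01,-0.046,0,0],[0,0.01,-0.046,0,0]]

```text
time: 1.8
tool_pos: [0.4928, -0.0103, 0.3604]
tool_rot: [0.0, 0.063, 0.998, 0.0]
contact_force: [-0.1, 0.4, -0.1]
gripper_width: 0.002
grasp_force: 0.0
```

>>> servo_tool:
  deltas:
    - [[0,0.01,-0.046,0,0],[0,0.01,-0.046,0,0],[0,0.01,-0.046,0,0],[0,0.01,-0.046,0,0],[0,0,-0.01,0,0],[0,0,0,-0.03,0],[0,0,0,-0.04,0],[0,0,0,-0.03,0]]

```text
time: 2.6
tool_pos: [0.5323, -0.2017, 0.2581]
tool_rot: [-0.001, 0.063, 0.998, 0.001]
contact_force: [-0.5, 0.3, 0.0]
gripper_width: -0.0
grasp_force: 0.0
```

>>> servo_tool:
  deltas:
    - [[0,0,0,-0.005,0],[0,0.001,0.01,0,0],[0,0.001,0.01,0,0],[0,0.001,0.01,0,0],[0,0.001,0.008,0,0],[0,0.001,0.008,0,0],[0,0.001,0.008,0,0],[0,0.001,0.008,0,0]]

```text
time: 3.4
tool_pos: [0.5402, -0.1398, 0.2559]
tool_rot: [0.0, 0.063, 0.998, -0.0]
contact_force: [0.5, -1.4, -0.8]
gripper_width: 0.001
grasp_force: 0.3
```

```bash
python3 - <<'E'
from h import *
save("w1.png",grab_frame("side"));print(manip.state()["contact_force"])
E
```

```text
[-0.08625235  0.65118334 -0.04515511]
```

View pics/w1.png

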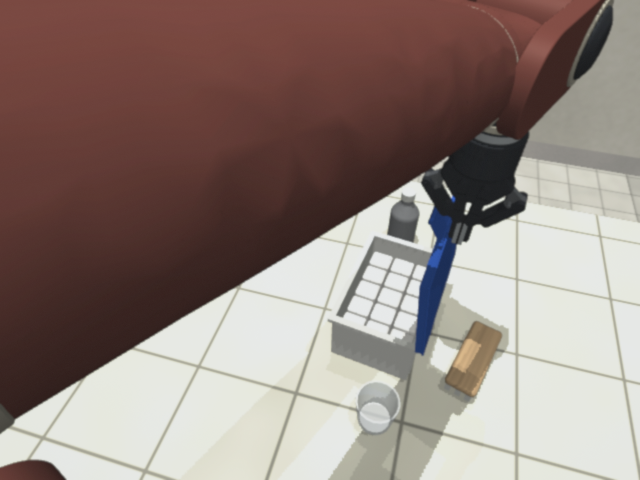

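Side view: the closed fingertips are behind the lid's edge at (460,230). The lid is just starting to tilt forward and the tub hasn't moved, so I'll follow the arc.

>>> servo_tool:
  deltas:
    - [[0,0.001,0.009,-0.003,0],[0,0.001,0.008,-0.003,0],[0,0.001,0.011,-0.004,0],[0,0.001,0.011,-0.004,0],[0,0.002,0.011,-0.005,0],[0,0.001,0.01,-0.006,0],[0,0.001,0.01,-0.007,0],[0,0.001,0.009,-0.007,0]]

```text
time: 4.25
tool_pos: [0.549, -0.0604, 0.2157]
tool_rot: [-0.0, 0.062, 0.998, 0.0]
contact_force: [0.6, -0.3, 0.6]
gripper_width: 0.001
grasp_force: 0.2
```

>>> servo_tool:
  deltas:
    - [[0,0.001,0.008,-0.009,0],[0,0.001,0.007,-0.009,0],[0,0.001,0.007,-0.009,0],[0,0.001,0.006,-0.01,0],[0,0.001,0.005,-0.01,0],[0,0,0.004,-0.011,0],[0,0,0.003,-0.011,0],[0,0,0,0,0]]

```text
time: 5.05
tool_pos: [0.5525, -0.0209, 0.1449]
tool_rot: [-0.002, 0.063, 0.998, 0.0]
contact_force: [-0.4, -0.1, -0.2]
gripper_width: 0.004
grasp_force: 0.0
```

```bash
python3 - <<'E'
from h import *
save("w2.png",grab_frame("scene"));print(manip.state()["contact_force"])
E
```

```text
[0.10384527 0.13619522 0.43856751]
```

View pics/w2.png

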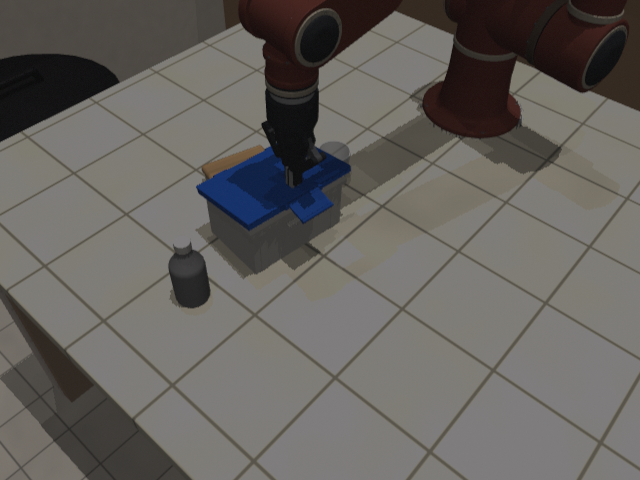

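Scene view: the lid is almost down, the fingertips sit near its front edge at (293,183), and the clip stands out at (312,205). Now I'll press.

>>> servo_tool:
  deltas:
    - [[0,0,0,-0.006,0],[0,0,0,-0.006,0],[0,0,0,-0.005,0],[0,0,0,-0.003,0],[0,0,0,-0.003,0],[0,0,0,-0.001,0],[0,0,0,0,0],[0,0,0,0,0]]

```text
time: 5.9
tool_pos: [0.5541, -0.0214, 0.1236]
tool_rot: [0.0, 0.063, 0.998, -0.0]
contact_force: [0.6, -0.2, 0.7]
gripper_width: 0.001
grasp_force: 0.0
```

>>> servo_tool:
  deltas:
    - [[0,0,0,-0.002,0],[0,0,0,-0.002,0],[0,0,0,-0.001,0],[0,0,0,-0.001,0],[0,0,0,0,0],[0,0,0,0,0],[0,0,0,0,0],[0,0,0,0,0]]

```text
time: 6.7
tool_pos: [0.5546, -0.0214, 0.1225]
tool_rot: [0.0, 0.062, 0.998, -0.0]
contact_force: [-12.1, 2.4, 21.6]
gripper_width: 0.001
grasp_force: 11.5
```

```bash
python3 - <<'E'
from h import *
a=grab_frame("scene");W=cloud(a)
h=cv2.cvtColor(a["pixels"],cv2.COLOR_RGB2HSV)
m=(h[...,0]>95)&(h[...,0]<130)&(h[...,1]>100)&(a["z_map"]>0)
m=cv2.erode(m.astype(np.uint8),np.ones((3,3)))>0
n=np.array([.127,.992]);t=np.array([.992,-.127]);H=np.array([.5447,-.1384])
Q=W[m];s=(Q[:,:2]-H)@n;y=(Q[:,:2]-H)@t
for a0 in np.arange(0,.2,.01):
    k=(abs(s-a0)<.005)
    for nm,kk in(("lid",k&(abs(y)>.04)),("mid",k&(abs(y)<.03)&(a0>.13))):
        if kk.sum()>5:print(nm,a0.round(2),kk.sum(),np.median(Q[kk,2]).round(4),y[kk].min().round(3),y[kk].max().round(3))
print(manip.state()["contact_force"])
E
```

```text
lid 0.0 44 0.1074 -0.04 0.101
lid 0.01 165 0.1082 0.04 0.105
lid 0.02 157 0.1078 0.041 0.106
lid 0.03 180 0.1078 0.04 0.106
lid 0.04 166 0.1081 0.041 0.106
lid 0.05 178 0.1079 0.04 0.105
lid 0.06 165 0.1079 -0.104 0.105
lid 0.07 191 0.1078 -0.103 0.106
lid 0.08 210 0.1076 -0.103 0.106
lid 0.09 202 0.1078 -0.104 0.106
lid 0.1 214 0.1075 -0.104 0.105
lid 0.11 287 0.1076 -0.103 0.105
lid 0.12 310 0.1073 -0.104 0.105
lid 0.13 330 0.1076 -0.103 0.106
lid 0.14 343 0.1075 -0.104 0.106
mid 0.14 161 0.1076 -0.03 0.03
lid 0.15 308 0.1056 -0.104 0.106
mid 0.15 226 0.1046 -0.03 0.03
mid 0.16 214 0.0999 -0.03 0.028
mid 0.17 225 0.0954 -0.029 0.029
mid 0.18 197 0.0909 -0.03 0.029
mid 0.19 15 0.0908 -0.028 0.018
[-12.53854929   1.19895298  23.14964795]
```

The lid is flat and shut under a 22 N press, and the clip still stands out about 0.45 rad down. I'll lift, turn a quarter turn so the knuckles run along the lid's edge, and move over the clip's end.

>>> servo_tool:
  deltas:
    - [[0,0,0,0.01,0],[0,0,0,0.02,0],[0,0,0,0.02,0],[0,0,0,0.02,-8],[0,0,0,0,-8.5],[0,0,0,0,-8.5],[0,0,0,0,-8.5],[0,0,0,0,-8.5]]

```text
time: 7.55
tool_pos: [0.5539, -0.0214, 0.1874]
tool_rot: [0.0, 0.419, 0.908, 0.0]
contact_force: [-0.1, -0.4, -0.1]
gripper_width: -0.003
grasp_force: 0.0
```

>>> servo_tool:
  deltas:
    - [[0,0.002,0.013,0,-8.5],[0,0.003,0.013,0,-8.5],[0,0.003,0.013,0,-8.5],[0,0.003,0.013,0,-8.5],[0,0.002,0.011,0,-8],[0,0,0,0,-6],[0,0,0,0,0],[0,0,0,0,0]]

```text
time: 8.35
tool_pos: [0.5669, 0.0416, 0.1873]
tool_rot: [0.0, 0.749, 0.662, -0.0]
contact_force: [-0.3, 0.6, 0.8]
gripper_width: -0.004
grasp_force: 0.0
```

```bash
python3 - <<'E'
from h import *
a=grab_frame("scene");save("w3.png",a);W=cloud(a)
cv2.imwrite("pics/w3c.png",cv2.resize(a["pixels"][60:300,150:470],(800,600))[:,:,::-1])
s=manip.state();n=np.array([.127,.992]);t=np.array([.992,-.127]);d=s["tool_pos"][:2]-np.array([.5447,-.1384])
print("s,y",d@n,d@t,s["tool_pos"],s["tool_rot"],s["joint_pos"],s["contact_force"])
h=cv2.cvtColor(a["pixels"],cv2.COLOR_RGB2HSV)
m=(h[...,0]>95)&(h[...,0]<130)&(h[...,1]>100)&(a["z_map"]>0)&(W[...,2]>.105)
print(cv2.minAreaRect(W[m][:,:2].astype(np.float32)))
E
```

```text
s,y 0.18128810647743468 -0.0008128558493459063 [0.56691295 0.04150631 0.18736347] [-8.17885268e-06  7.49466222e-01  6.62042584e-01 -1.32776617e-05] [-5.78209256e-02 -3.87812053e-02  1.80311440e+00 -7.22307852e-06
  1.37728983e+00  6.58950381e-02] [-0.16366789 -0.13530418  0.41211076]
((0.5566526651382446, -0.043929390609264374), (0.20081430673599243, 0.21287691593170166), 83.04479217529297)
```

View pics/w3c.png

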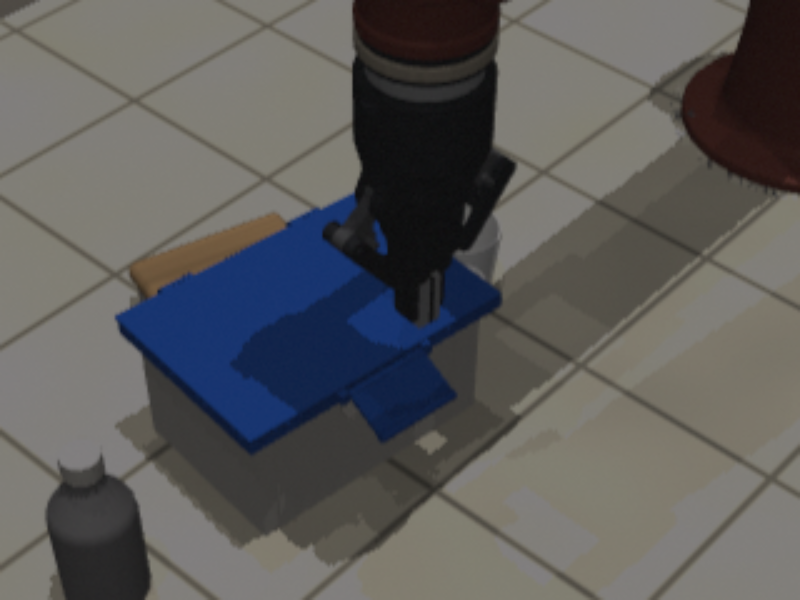

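The crop shows the lid flat and shut, with the clip standing out at (405,395) and the fingertips above it at (420,300). Now straight down in front of the lid's edge.

>>> servo_tool:
  deltas:
    - [[0,0,0,-0.03,0],[0,0,0,-0.03,0],[0,0,0,-0.01,0],[0,0,0,-0.008,0],[0,0,0,-0.008,0],[0,0,0,-0.008,0],[0,0,0,-0.008,0],[0,0,0,0,0]]

```text
time: 9.2
tool_pos: [0.5664, 0.0417, 0.0845]
tool_rot: [-0.001, 0.75, 0.661, -0.0]
contact_force: [0.2, -0.1, -0.1]
gripper_width: -0.002
grasp_force: 0.0
```

>>> servo_tool:
  deltas:
    - [[0,0,-0.003,-0.002,0],[0,-0.001,-0.003,-0.002,0],[0,0,-0.003,0,0],[0,-0.001,-0.002,0,0],[0,0,-0.002,0,0],[0,0,-0.001,0,0],[0,0,0,0,0],[0,0,0,0,0]]

```text
time: 10.0
tool_pos: [0.565, 0.0276, 0.0815]
tool_rot: [0.0, 0.75, 0.661, -0.0]
contact_force: [-0.3, 0.0, -0.8]
gripper_width: -0.0
grasp_force: 0.0
```

```bash
cat > c.py <<'E'
from h import *
n=np.array([.127,.992]);t=np.array([.992,-.127]);H=np.array([.5447,-.1384])
st=manip.state();d=st["tool_pos"][:2]-H;print("tool s,y",d@n,d@t,st["contact_force"])
f=grab_frame("scene");W=cloud(f)
h=cv2.cvtColor(f["pixels"],cv2.COLOR_RGB2HSV)
m=(h[...,0]>95)&(h[...,0]<130)&(h[...,1]>100)&(f["z_map"]>0)
m=cv2.erode(m.astype(np.uint8),np.ones((2,2)))>0
Q=W[m];s=(Q[:,:2]-H)@n;y=(Q[:,:2]-H)@t
for z in np.arange(.06,.11,.005):
    k=(abs(Q[:,2]-z)<.0025)&(abs(y)<.03)
    if k.sum()>2:print(z.round(3),k.sum(),np.median(s[k]).round(4),y[k].min().round(3),y[k].max().round(3))
k=Q[:,2]>.1;print(cv2.minAreaRect(Q[k][:,:2].astype(np.float32)),np.median(Q[k,2]))
cv2.imwrite("pics/c.png",cv2.resize(f["pixels"][100:280,180:420],(800,600))[:,:,::-1])
E
python3 c.py
```

```text
tool s,y 0.16720092418384383 -0.0009554396008278409 [-0.25036214  0.00661816 -0.81721928]
0.07 32 0.1559 0.008 0.03
0.075 19 0.1551 0.008 0.029
0.08 24 0.1552 0.01 0.029
0.085 21 0.1548 0.012 0.029
0.09 13 0.1545 0.017 0.029
0.095 7 0.1546 0.023 0.029
0.1 7 0.1544 0.025 0.029
0.105 539 0.059 -0.03 0.03
((0.556453287601471, -0.05007512867450714), (0.18320149183273315, 0.21108470857143402), 83.02899932861328) 0.10788887410362612
```

>>> servo_tool:
  deltas:
    - [[0,0,-0.001,0,0],[0,0,-0.001,0,0],[0,0,-0.001,0,0],[0,0,0,0,0],[0,0,0,0,0],[0,0,0,0,0],[0,0,0,0,0],[0,0,0,0,0]]

```text
time: 10.85
tool_pos: [0.5649, 0.0252, 0.0814]
tool_rot: [-0.0, 0.75, 0.661, 0.0]
contact_force: [0.8, 4.9, -0.1]
gripper_width: 0.0
grasp_force: 2.5
```

The push now reads 4.9 N, so the clip is against its stop. I'll back off and rise.

>>> servo_tool:
  deltas:
    - [[0,0,0.005,0,0],[0,0.002,0.015,0,0],[0,0.003,0.025,0,0],[0,0.003,0.03,0,0],[0,0,0.04,0.02,0],[0,0,0.04,0.04,0],[0,0,0.03,0.04,0],[0,0,0,0.03,0]]

```text
time: 11.65
tool_pos: [0.5731, 0.209, 0.2097]
tool_rot: [0.001, 0.749, 0.663, 0.001]
contact_force: [-0.2, -0.8, 0.4]
gripper_width: -0.001
grasp_force: 0.0
```

```bash
python3 c.py
```

```text
tool s,y 0.34822792014661635 -0.0159333538824973 [-0.21302196 -0.84336539  0.3841897 ]
0.065 9 0.1539 -0.029 0.029
0.07 66 0.1548 -0.028 0.029
0.075 62 0.1539 -0.029 0.03
0.08 63 0.1542 -0.029 0.03
0.085 61 0.154 -0.029 0.029
0.09 59 0.154 -0.029 0.029
0.095 59 0.1541 -0.029 0.03
0.1 59 0.1541 -0.029 0.03
0.105 925 0.0955 -0.03 0.03
((0.5547090768814087, -0.06135993450880051), (0.15927855670452118, 0.21334245800971985), 83.33687591552734) 0.10777831191314197
```

View pics/c.png

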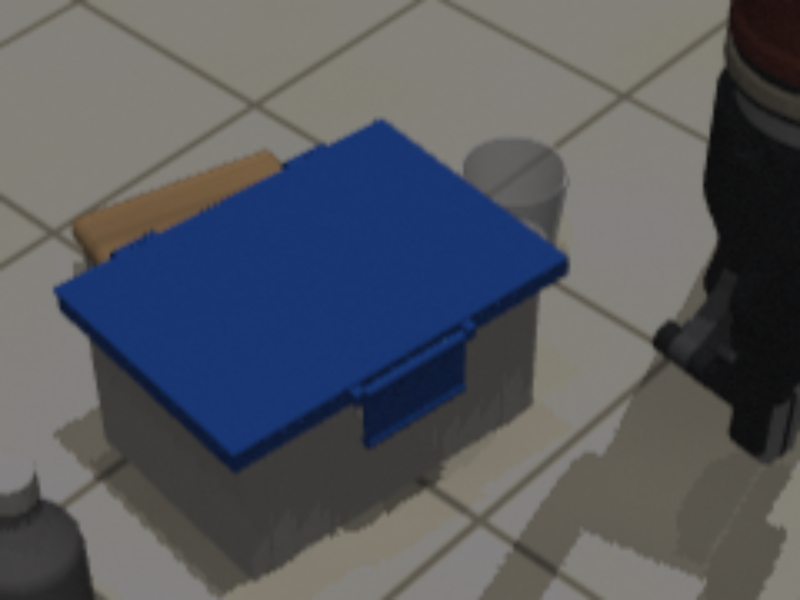

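The picture shows the lid shut and the clip flat on the tub's front at (415,385). The hand is clear at (770,400), and the tub and its neighbours are in place.

```bash
python3 -c "
from plant import manip
print(manip.job_done())"
```

```text
the job is handed in; nothing more can be done
None
```

The lid is pressed shut and the clip lies flat against the tub's front. The final picture shows the tub and its neighbours in place and the hand clear, and the job is handed in; no verdict came back.

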